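Latch the standing drill case

TASK

The steel drill case stands packed on its hinge edge with the lid sprung ajar on its gasket. Do up the draw latch on its top: draw the wire loop out over the keeper hook on the lid and seat its bar down behind the hook, then swing the lever back and press it down over centre, firmly on to its stop, so that it lies fully home and the lid is drawn shut. Neither strain the loop nor force the lever, let go, and leave the other things on the case and the bench where they lie.

Things in the scene. Friction and masses are not known exactly. Their poses are not given: they have to be found in the camera images.
- case: Body half of a steel tool case (blue, 300 wide, 108 deep, 180 mm high), fixed, standing on the bench. Origin on the bench straight under the lever's rivet; z up, x level from the lever across the seam to the keeper, y along the seam. Its top face, z 180, carries the latch in the middle of its length; the lid half (56 deep, same height and width) stands on its +x side, hinged at the bottom.
- lever_rivet (a point): The middle of the rivet (axis along the case's y) on which the lever turns, 18 mm above the case's top; fixed to the case, with the case's axes.
- lever_tip (a point): A point on the lever's outer face, 60 mm from the rivet. The lever is a flat zinc-plated strip 22 wide, 70 mm long, with a rolled end; its outer face lies 5 mm from the rivet's axis, on the keeper's side when it stands open and on top when it is home. Push it 50 to 60 mm out.
- loop_bar (a point): Middle of the cross bar of the wire loop: a U of 6 mm zinc-plated wire, 46 mm over its two sides, about 80 mm from its rivets to the bar's axis. The rivets sit on the lever, 16 mm from the lever's rivet. Its x axis runs along the loop to the bar, y along the bar. The stiff rivets hold the loop in the air where it is left. Take it by its two sides.
- hook_seat (a point): Where the bar's axis lies when seated in the keeper, 16.5 mm above the lid's top. The keeper, on the lid, is a block 28 mm wide (along y; it fits between the loop's sides), its top 3 mm below this point, with a 3 mm hook plate rising from it and leaning 34 deg away from the lever; the bar goes behind and under the plate. Axes as the lid's: x away from the lever, z up.
- hook_tip (a point): Upper outer edge of that leaning hook plate, its lip, middle of its width: 3 mm farther from the lever and 10 mm higher than hook_seat. The bar must come down outside it (its axis over 3 mm beyond); there the latch, drawn out to its end, allows only about 2 mm more. Drawn taut, the lever stands on its open stop: 6 to 12 N is plenty there, 20 N strains it.
- lever (a joint): Lever angle: 0 home, lying flat along the case's top away from the keeper; 1.57 upright; open stop at 1.70. It stays where left. With the loop hooked and drawn back it stands near 1.2; from there swinging it takes up to 9 N at its end, none at dead centre (about 0.12); then it falls on to its rigid stop, where it is seated with a push of some 15 to 20 N (30 N is forcing it).
- loop (a joint): Loop angle about its rivets on the lever, 0 as when latched. Minus the lever angle it is the loop's rise above level towards its bar (0.28 to 0.68 rad at the start).
- lid (a joint): Lid angle about its lower hinge: 0 shut; the gasket holds it ajar at 0.032 (6 mm gap at the top) and gives way at about 11 N per mm.
- bit_tin_mid (a point): Bystander: middle of a flat tin of drill bits, 48 x 62 x 19 mm, loose on the case's top near one end.
- chuck_key_mid (a point): Bystander: middle of a T-shaped steel chuck key, 65 x 56 x 15 mm, loose on the case's top near the other end.
- ear_muffs_mid (a point): Bystander: between the cups of a pair of ear muffs, about 75 mm high, on the bench to one side.
- hammer_grip (a point): Bystander: the grip of a hammer lying on the bench on the other side.

How it is judged:
By the outcome, as a careful person would: the job done as asked, in the order asked, and still so for the second after the job is handed in, with the robot touching nothing.
It also fails if it takes over 72 s, if anything falls off the work surface, if the arm or the gripper's body presses on something with over 40 N, if the wrist force passes 120 N, or if a joint passes its speed limit or range.

ROBOT

A 6-joint arm with a two-finger parallel gripper is mounted at the origin on the work surface. World frame = base frame: x ahead of the robot, y to its left, z up, the work surface at z = 0. Lengths are in mm, angles in rad, forces in N, time in s.
With the tool pointing down it reaches from about 275 to 750 mm from the base axis. Payload 10.2 kg.
Tool frame: the origin (TCP) lies midway between the tips of the shut fingers; the grasp point (between the pads) lies grip_depth behind it (grip_depth is the distance from the TCP to the grasp point, in mm); z points along the fingers, y is the line along which they close (so a half turn about z gives the same grasp; the last joint's range is limited). The gripper opens to 85 mm and grips with 20 to 120 N. Pads are 22 mm wide; open, the fingers measure 114 mm over their backs; the gripper's body (76 mm by 85 mm) begins 54 mm behind the grasp point. The pads swing forward as they close: fully open they stand 13 mm farther back than shut.
Start: joints at [1.056, 0.313, 1.498, -0, 1.331, -0.223], TCP at [151.043, 502.809, 231.294] pointing down, gripper open.
Joint ranges: [-2.94, 2.94], [-0.97, 2.17], [0.19, 2.56], [-1.23, 4.37], [0.02, 3.11], [-2.88, 2.88]. Speed limits (rad/s): [2.39, 2.39, 3.01, 3.14, 3.14, 3.14].

INTERFACE

Orientations are given as a unit quaternion [w, x, y, z].
In Python, from rig import * gives the robot as it stands.
- The arm moves only by the tool servo_tool, never from a script. Its argument "commands" is a list of rows, each a list of 3 entries, a list of its own where there are three numbers: the gripper command: -1 is fully open, 1 is shut, values between are in proportion, then the shift along the tool's x, y, z in m, then the turn, a rotation vector about the tool's x, y, z in units of 6 degrees (1.0 is 6 degrees). In form: [[grip, [dx, dy, dz], [ax, ay, az]], ...]. A call has 1 to 10 rows; each row shifts and turns the commanded pose from where the row before left it, along the tool's axes as they then stand; what a row does not reach is not made up. A row lasts 1/12 s, in which the tool goes at most 41.7 mm and 7.16 degrees, less where a joint would pass 70% of its speed; a pose out of reach is approached as far as the arm can. A call is refused whole if a number of a shift passes 0.0417 or a number of a turn 1, either way. A call with a gripper value outside its range is refused whole. The fingers move at their own pace and stop on an object; "squeeze" is the grip in N (left out, the last holds). Time passes only in rows, so rows that do not move let the fingers close. It gives the time, the measured TCP pose, the force, the opening and the grip force at its end, in the units of the state.
- sense(): the state, without advancing time (a new reading comes with each control period).
- capture(name): name is "scene" or "side" or "wrist"; returns a dict with "pixels" (400x640x3 uint8, red, green, blue), "z_map" (400x640 float32, mm along the optical axis (not along the pixel's ray), 0 where there is no reading), "fx", "fy", "cx", "cy" (pixels), "distortion" ([k1, k2, p1, p2, k3] as OpenCV has them; the pictures are not rectified), "rvec" (rotation vector, rad) and "tvec" (3), from world to camera coordinates, as OpenCV has them; the wrist camera has in their place "T_tool_cam" (4x4, takes a point from camera to tool coordinates, whose origin is the TCP and whose axes are the flange's). Camera axes: x right, y down, z forward; pixel columns grow to the right and rows downward; lengths in mm; the calibration is good to about 2 mm. A picture is of the moment at which its call begins: read the wrist's pose just before it.
- finish_job(): hands the job in; it is judged then, once.
The state is a dict: "time_s": time; "joints": joint angles; "dq": joint speeds; "tau": joint torques, N m; "eef_pos": TCP position; "ee_rot": TCP orientation; "force": force on the tool from outside, world axes, zero at the start; "wrist_torque": the same for the moment, N m; "grip_width": opening from 0.0 (shut) to 1.0 (fully open); "grip_force": force on a finger pad.
Only numpy, scipy, OpenCV 4.12 (cv2) and the standard library are available. Lean on these libraries where they do the work, as an engineer would, in place of code of your own. Each camera call takes 0.05 s, during which the arm holds its last target. There are 200 camera calls.

## Working session

There is one attempt and no reset: what is moved stays moved. The work goes in short steps, Python scripts to look and compute and a tool call to move; the robot and the scene stay as the last step left them, time stands still between calls to the robot, and variables do not carry over. Pictures are saved under pics/ and viewed, at most 10 in all, crops included, and the job is handed in when it is done.

Besides the shell and the picture viewer there is one more tool, called after "Emit:" by a JSON object that holds its "api" and its "payload". servo_tool: Moves the arm, as the interface text tells. Its arguments: {"type":"object","properties":{"commands":{"type":"array"},"squeeze":{"type":"number"}},"required":["commands"]}

```bash
mkdir -p pics; ls
cat > h.py <<'E'
from rig import *
import numpy as np, cv2
from scipy.spatial.transform import Rotation as R
def tool():
    s=sense(); q=s["ee_rot"]; T=np.eye(4); T[:3,:3]=R.from_quat([q[1],q[2],q[3],q[0]]).as_matrix(); T[:3,3]=s["eef_pos"]; return T
def snap(name):
    T=tool(); c=capture(name)
    if name=="wrist": W=T@np.array(c["T_tool_cam"])
    else:
        M=np.eye(4); M[:3,:3]=cv2.Rodrigues(np.array(c["rvec"],float))[0]; M[:3,3]=np.ravel(c["tvec"]); W=np.linalg.inv(M)
    c["W"]=W; K=np.array([[c["fx"],0,c["cx"]],[0,c["fy"],c["cy"]],[0,0,1.]]); c["K"]=K
    u,v=np.meshgrid(np.arange(640.),np.arange(400.))
    n=cv2.undistortPoints(np.stack([u,v],-1).reshape(-1,1,2),K,np.array(c["distortion"],float)).reshape(400,640,2)
    c["n"]=n; z=c["z_map"]; c["P"]=np.dstack([n*z[...,None],z])@W[:3,:3].T+W[:3,3]
    return c
def save(c,f): cv2.imwrite("pics/"+f,c["pixels"][...,::-1])
def onplane(c,u,v,z):
    d=c["W"][:3,:3]@np.r_[c["n"][int(v),int(u)],1]; o=c["W"][:3,3]; return o+d*(z-o[2])/d[2]
E
python3 - <<'E'
from h import *
import pickle
for n in("scene","side","wrist"):
    c=snap(n); save(c,n+"0.png"); pickle.dump(c,open(n+"0.pkl","wb")); print(n,c["W"].round(2).tolist())
s=sense();print(s["ee_rot"],s["force"])
E
```

```text
pics
scene [[0.52, 0.57, -0.63, 1575.17], [0.85, -0.34, 0.4, -652.81], [0.01, -0.75, -0.66, 1234.1], [0.0, 0.0, 0.0, 1.0]]
side [[0.75, -0.36, 0.56, -90.08], [-0.66, -0.41, 0.62, -695.99], [0.01, -0.84, -0.55, 769.81], [0.0, 0.0, 0.0, 1.0]]
wrist [[0.29, 0.92, 0.25, 87.49], [0.96, -0.28, -0.08, 520.94], [-0.0, 0.26, -0.97, 372.79], [0.0, 0.0, 0.0, 1.0]]
[-1.84274303e-04  1.45366256e-01  9.89377791e-01 -4.51459879e-04] [ 0.22297895 -0.13371168  0.91799364]
```

View pics/scene0.png

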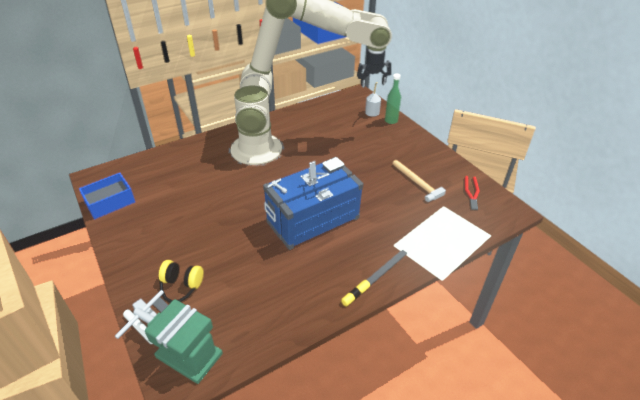

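View pics/side0.png

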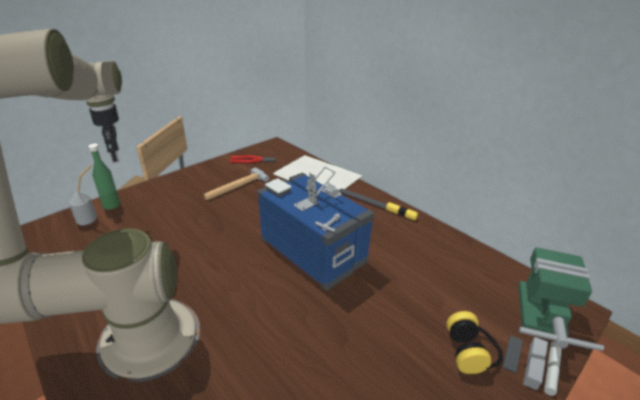

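The scene view shows the case at (265–360, 160–240), with the lever upright at (312,172) and the keeper at (323,195). The chuck key is at (277,185) and the tin at (333,164). The side view shows the lever at (312,187), the loop at (325,178), the key at (328,223) and the tin at (278,186).

Run:
```python
from h import *
import pickle
for n,box in(("scene",(250,150,370,250)),("side",(250,160,380,290))):
    c=pickle.load(open(n+"0.pkl","rb")); P=c["P"]; z=c["z_map"]
    u0,v0,u1,v1=box; m=np.zeros(z.shape,bool); m[v0:v1,u0:u1]=1; m&=z>0
    hsv=cv2.cvtColor(c["pixels"],cv2.COLOR_RGB2HSV); blue=(hsv[...,0]>100)&(hsv[...,0]<130)&(hsv[...,1]>120)
    t=m&(abs(P[...,2]-180)<8)
    pts=P[t][:,:2].astype(np.float32)
    print(n,t.sum(),cv2.minAreaRect(pts),cv2.boxPoints(cv2.minAreaRect(pts)).round())
    hi=m&(P[...,2]>188)
    for v in range(v0,v1):
        us=np.where(hi[v])[0]
        if len(us) : print(v,[(int(u),*P[v,u].round().astype(int).tolist()) for u in us[::max(1,len(us)//5)]])
```

```text
scene 2386 ((515.4225463867188, -17.603988647460938), (305.6536560058594, 182.75201416015625), 89.97940826416016) [[ 424. -170.]
 [ 607. -170.]
 [ 607.  135.]
 [ 424.  135.]]
158 [(334, 447, 112, 198), (335, 451, 113, 200), (336, 451, 118, 198), (337, 454, 120, 199)]
159 [(332, 453, 99, 202), (333, 453, 103, 201), (334, 451, 109, 197), (335, 447, 116, 192), (336, 459, 113, 201), (337, 461, 115, 201), (338, 463, 118, 201)]
160 [(330, 448, 94, 197), (332, 454, 99, 198), (334, 456, 106, 197), (336, 462, 111, 199), (338, 466, 117, 199)]
161 [(327, 447, 82, 196), (329, 451, 88, 196), (331, 462, 89, 203), (333, 464, 97, 201), (335, 462, 106, 196), (337, 466, 112, 197), (339, 471, 118, 198)]
162 [(312, 506, -16, 269), (325, 451, 71, 199), (329, 458, 83, 198), (333, 466, 95, 198), (337, 474, 107, 200), (341, 478, 122, 196)]
163 [(310, 503, -23, 266), (315, 508, -6, 262), (327, 462, 72, 201), (332, 465, 92, 195), (337, 479, 104, 200), (342, 489, 119, 200)]
164 [(310, 510, -26, 268), (315, 508, -6, 258), (327, 464, 71, 198), (332, 476, 85, 200), (337, 485, 100, 201), (342, 492, 117, 199)]
165 
[... 10587 characters left out ...]
0), (320, 446, -119, 188), (322, 448, -123, 189), (325, 453, -129, 190), (327, 457, -133, 190)]
225 [(320, 442, -123, 189), (323, 446, -129, 190), (324, 448, -131, 191), (325, 450, -133, 191), (326, 453, -133, 189), (327, 455, -134, 189), (328, 456, -137, 190)]
226 [(323, 444, -131, 189), (324, 445, -134, 190), (325, 448, -135, 190), (326, 450, -137, 190), (327, 451, -138, 190)]
227 [(325, 446, -137, 189), (326, 448, -139, 189), (328, 449, -144, 192), (329, 453, -143, 189)]
228 [(328, 449, -145, 189), (329, 451, -146, 188), (330, 453, -148, 188), (331, 452, -152, 192)]
229 [(332, 453, -155, 190), (333, 454, -157, 190), (334, 457, -158, 189)]
230 [(332, 451, -157, 189), (333, 453, -158, 188)]
```

Emit:
{"api": "servo_tool", "payload": {"commands": [[-1, [0, 0, -0.035], [0, 0, -0.93]], [-1, [0, 0, -0.035], [0, 0, -0.93]], [-1, [0, 0, -0.035], [0, 0, -0.93]], [-1, [-0.0212, -0.026, 0], [0, 0, 0]], [-1, [-0.0212, -0.026, 0], [0, 0, 0]], [-1, [-0.0212, -0.026, 0], [0, 0, 0]], [-1, [-0.0212, -0.026, 0], [0, 0, 0]], [-1, [-0.0212, -0.026, 0], [0, 0, 0]], [-1, [-0.0212, -0.026, 0], [0, 0, 0]], [-1, [-0.0212, -0.026, 0], [0, 0, 0]]], "squeeze": 25}}

```text
time_s: 0.98
eef_pos: [300.1, 319.4, 336.2]
ee_rot: [-0.0, -0.0, 1.0, -0.0]
force: [0.1, -0.2, -0.3]
grip_width: 1.0
grip_force: 0.0
```

Emit:
{"api": "servo_tool", "payload": {"commands": [[-1, [-0.0212, -0.026, 0], [0, 0, 0]], [-1, [-0.0212, -0.026, 0], [0, 0, 0]], [-1, [-0.0212, -0.026, 0], [0, 0, 0]], [-1, [-0.0212, -0.026, 0], [0, 0, 0]], [-1, [-0.0212, -0.026, 0], [0, 0, 0]], [-1, [-0.0212, -0.026, 0], [0, 0, 0]], [-1, [-0.0212, -0.026, 0], [0, 0, 0]], [-1, [-0.0212, -0.026, 0], [0, 0, 0]], [-1, [-0.0212, -0.026, 0], [0, 0, 0]], [-1, [-0.0212, -0.026, 0], [0, 0, 0]]]}}

```text
time_s: 1.82
eef_pos: [512.3, 59.4, 336.1]
ee_rot: [-0.0, -0.0, 1.0, 0.0]
force: [0.8, -0.4, -0.5]
grip_width: 1.001
grip_force: 0.0
```

Emit:
{"api": "servo_tool", "payload": {"commands": [[-1, [-0.0212, -0.026, 0], [0, 0, 0]], [-1, [-0.0212, -0.026, 0], [0, 0, 0]], [-1, [-0.0212, -0.026, 0], [0, 0, 0]], [-1, [0, 0, 0], [0, 0, 0]]]}}

```text
time_s: 2.15
eef_pos: [577.3, -21.4, 334.2]
ee_rot: [-0.001, 0.002, 1.0, -0.0]
force: [-0.3, 0.4, -1.5]
grip_width: 0.998
grip_force: 0.0
```

Run:
```python
from h import *
import pickle, rig
print([ (k,getattr(rig,k)) for k in dir(rig) if 'grip' in k.lower() or 'depth' in k.lower()])
c=snap("wrist"); save(c,"w1.png"); pickle.dump(c,open("w1.pkl","wb"))
s=sense();print(s); T=tool();print(T.round(3))
```

```text
[('grip_depth', 18.700000000000003)]
{'time_s': 2.2, 'joints': array([-2.36398470e-01,  3.88435968e-01,  1.12857482e+00, -1.74177623e-04,
        1.62704217e+00, -1.80455522e+00]), 'dq': array([ 0.04827488, -0.05344357,  0.04510965,  0.00999009,  0.00335769,
        0.01825175]), 'tau': array([ -2.20235758, -44.82969403, -28.72708261,  -0.16129196,
        -0.06865755,  -0.20718733]), 'eef_pos': array([576.14722376, -19.21407028, 334.62969011]), 'ee_rot': array([-1.21657194e-03,  1.32457747e-03,  9.99998362e-01,  2.01961015e-04]), 'force': array([ 0.24365022,  0.05929255, -0.67766008]), 'wrist_torque': array([ 0.07677815,  0.03771927, -0.02035739]), 'grip_force': 0.0, 'grip_width': 0.9999030960827049}
[[-1.00000e+00  3.00000e-03 -2.00000e-03  5.76147e+02]
 [ 3.00000e-03  1.00000e+00  0.00000e+00 -1.92140e+01]
 [ 2.00000e-03  0.00000e+00 -1.00000e+00  3.34630e+02]
 [ 0.00000e+00  0.00000e+00  0.00000e+00  1.00000e+00]]
```

View pics/w1.png

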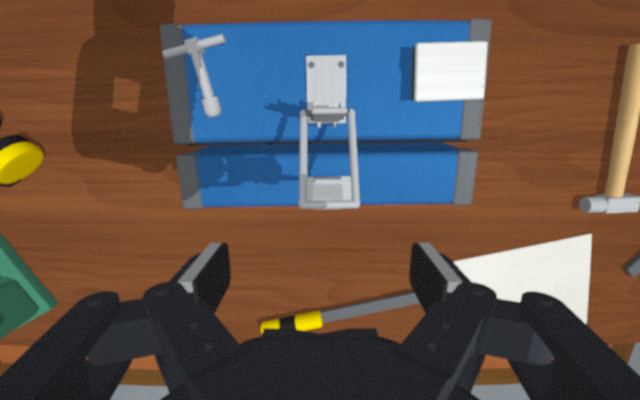

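The wrist view shows the loop's sides at columns 305 and 353, and its bar at row 205 (columns 302–358). The lever's edge is near (328,115), the keeper near (328,187), and the seam at row 145.

Run:
```python
from h import *
import pickle
c=pickle.load(open("w1.pkl","rb"));P=c["P"]
def show(u,vs): print(u,[(v,*P[v,u].round().astype(int).tolist()) for v in vs])
for u in(304,305,355): show(u,range(110,212,8))
for u in(315,330,345): show(u,range(198,211,2))
show(330,range(100,126,2)); show(330,range(168,200,2)); show(320,range(168,200,2))
m=(P[...,2]>240)&(P[...,0]>560)&(P[...,0]<600)&(P[...,2]<275); m[215:]=0
Q=P[m];print("bar",m.sum(),Q.min(0),Q.max(0),Q.mean(0))
# edges of case top
m=(abs(P[...,2]-180)<6); m[220:]=0
for v in(50,100,170): us=np.where(m[v])[0]; print(P[v,us.min()].round(),P[v,us.max()].round())
us=330;vs=np.where(m[:,270])[0];print([ (int(v),*P[v,270].round().tolist()) for v in (vs.min(),139,141,143,145,147,149,151,vs.max())])
```

```text
304 [(110, 506, -35, 216), (118, 513, -35, 219), (126, 519, -35, 223), (134, 525, -35, 227), (142, 531, -34, 231), (150, 537, -34, 235), (158, 543, -34, 237), (166, 549, -34, 242), (174, 555, -34, 246), (182, 560, -34, 249), (190, 565, -34, 253), (198, 571, -34, 255), (206, 576, -34, 260)]
305 [(110, 506, -34, 213), (118, 513, -34, 218), (126, 519, -34, 223), (134, 525, -34, 228), (142, 531, -34, 230), (150, 537, -34, 234), (158, 543, -34, 238), (166, 549, -33, 242), (174, 555, -33, 245), (182, 560, -33, 249), (190, 566, -33, 253), (198, 572, -33, 254), (206, 576, -33, 259)]
355 [(110, 506, 12, 179), (118, 513, 12, 180), (126, 519, 7, 222), (134, 525, 7, 227), (142, 532, 7, 230), (150, 537, 6, 235), (158, 543, 6, 239), (166, 549, 6, 242), (174, 555, 5, 247), (182, 560, 5, 251), (190, 566, 5, 254), (198, 571, 4, 257), (206, 577, 4, 258)]
315 [(198, 584, -26, 207), (200, 587, -27, 204), (202, 574, -26, 258), (204, 575, -26, 260), (206, 576, -26, 260), (208, 578, -26, 259), (210, 661, -30, 0)]
330 [(198, 585, -13, 206), (200, 511, -22, 476), (202, 574, -14, 258), (204, 575, -14, 259), (
[... 1008 characters left out ...]
2, 192), (182, 573, -22, 192), (184, 574, -22, 192), (186, 576, -22, 194), (188, 578, -22, 195), (190, 579, -22, 198), (192, 580, -22, 201), (194, 582, -22, 203), (196, 583, -22, 204), (198, 585, -22, 206)]
bar 769 [560.03567694 -38.03520718 247.52973309] [578.95980013   7.92279395 261.08014226] [571.91015806 -15.53727955 256.53153582]
[ 453. -127.  186.] [452. 133. 181.]
[ 495. -165.  180.] [496. 134. 179.]
[ 562. -164.  180.] [564. 134. 179.]
[(23, 429.0, -66.0, 178.0), (139, 533.0, -70.0, 178.0), (141, 535.0, -71.0, 176.0), (143, 538.0, -73.0, 164.0), (145, 545.0, -82.0, 108.0), (147, 545.0, -79.0, 126.0), (149, 546.0, -76.0, 145.0), (151, 546.0, -74.0, 159.0), (206, 602.0, -74.0, 174.0)]
```

```bash
cat >> h.py <<'E'
def Rt(phi):  # tool y = world y, tool z tilted phi from down towards -x
    return np.array([[-np.cos(phi),0,-np.sin(phi)],[0,1,0],[np.sin(phi),0,-np.cos(phi)]])
def delta(x,y,z,phi):  # from now: shift (m) in present tool axes and turn (units)
    T=tool(); d=T[:3,:3].T@(np.array([x,y,z])-T[:3,3])/1000
    r=R.from_matrix(T[:3,:3].T@Rt(phi)).as_rotvec(degrees=True)/6
    print("shift",d.round(4),"turn",r.round(2))
E
python3 - <<'E'
from h import *
s=sense(); print(s["eef_pos"],s["dq"].round(3))
delta(588.6,-15,312,.35)
E
```

```text
[576.14722376 -19.21407028 334.62969011] [ 0.048 -0.053  0.045  0.01   0.003  0.018]
shift [-0.0125  0.0042  0.0226] turn [ 0.01  3.32 -0.02]
```

Emit:
{"api": "servo_tool", "payload": {"commands": [[-1, [-0.0125, 0.0042, 0.0226], [0, 0, 0]], [-1, [0, 0, 0], [0, 0.83, 0]], [-1, [0, 0, 0], [0, 0.83, 0]], [-1, [0, 0, 0], [0, 0.83, 0]], [-1, [0, 0, 0], [0, 0.83, 0]], [-1, [0, 0, 0], [0, 0, 0]], [-1, [0, 0, 0], [0, 0, 0]], [-1, [0, 0, 0], [0, 0, 0]]]}}

```text
time_s: 2.87
eef_pos: [587.5, -12.4, 314.2]
ee_rot: [-0.172, -0.0, 0.985, -0.0]
force: [0.6, -0.3, 0.6]
grip_width: 0.996
grip_force: 0.0
```

Run:
```python
from h import *
s=sense(); print(s["eef_pos"],s["dq"].round(3))
delta(561.2,-15,237,.35)
```

```text
[587.4994048  -12.36629746 314.20034411] [-0.003 -0.019 -0.    -0.     0.008 -0.001]
shift [-0.0013 -0.0026  0.0815] turn [-0.    0.05  0.01]
```

Emit:
{"api": "servo_tool", "payload": {"commands": [[-1, [-0.0003, -0.0006, 0.02], [0, 0, 0]], [-1, [-0.0003, -0.0006, 0.02], [0, 0, 0]], [-1, [-0.0003, -0.0007, 0.02], [0, 0, 0]], [-1, [-0.0004, -0.0007, 0.0215], [0, 0, 0]], [-1, [0, 0, 0], [0, 0, 0]], [-1, [0, 0, 0], [0, 0, 0]]]}}

```text
time_s: 3.37
eef_pos: [560.7, -15.3, 237.8]
ee_rot: [-0.172, -0.0, 0.985, -0.0]
force: [-0.3, -0.9, 1.7]
grip_width: 1.001
grip_force: 0.0
```

Run:
```python
from h import *
import pickle
delta(561.2,-15,237,.35); print(sense()["force"])
c=snap("wrist");save(c,"w2.png")
c=snap("side");cv2.imwrite("pics/s2.png",cv2.resize(c["pixels"][120:280,230:430,::-1],None,fx=4,fy=3.7))
```

```text
shift [-0.0007  0.0003  0.0006] turn [-0.    0.04  0.  ]
[-0.3189326  -0.90353882  1.66321358]
```

View pics/w2.png

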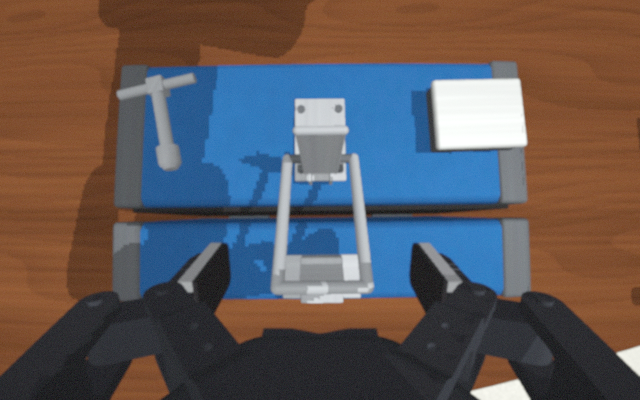

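The wrist view shows the loop's sides at columns 282 and 362, with the bar at row 287. They are centred between the fingers, which stand at columns 228 and 412.

Emit:
{"api": "servo_tool", "payload": {"commands": [[0.1, [0, 0, 0], [0, 0, 0]], [0.1, [0, 0, 0], [0, 0, 0]], [0.1, [0, 0, 0], [0, 0, 0]], [0.1, [0, 0, 0], [0, 0, 0]], [0.1, [0, 0, 0], [0, 0, 0]], [0.1, [0, 0, 0], [0, 0, 0]], [0.1, [0, 0, 0], [0, 0, 0]], [0.1, [0, 0, 0], [0, 0, 0]]], "squeeze": 25}}

```text
time_s: 4.13
eef_pos: [561.4, -15.1, 236.9]
ee_rot: [-0.172, -0.0, 0.985, 0.0]
force: [3.0, 4.3, 3.4]
grip_width: 0.527
grip_force: 25.6
```

Run:
```python
from h import *
T=tool();s=sense();print(s["eef_pos"],s["force"],s["wrist_torque"],s["grip_width"],s["grip_force"])
c=snap("wrist");save(c,"w3.png")
P=c["P"]
m=(P[...,2]>225)&(P[...,2]<275)&(P[...,0]>500)&(P[...,0]<600)&(abs(P[...,1]+15)<12)&(np.arange(400)[:,None]>230)&(np.arange(400)[:,None]<320)
Q=P[m];print(m.sum(),Q.min(0),Q.max(0),np.median(Q,0))
```

```text
[561.43288213 -15.05291313 236.89349442] [3.0358635  4.32564973 3.36439308] [ 0.62866439 -0.33593239 -0.18714513] 0.5269546166248069 25.634856931865215
757 [572.50329294 -26.96314131 255.49552307] [578.66040035  -3.00258036 260.53231483] [575.15736178 -15.21429664 258.23718128]
```

View pics/w3.png

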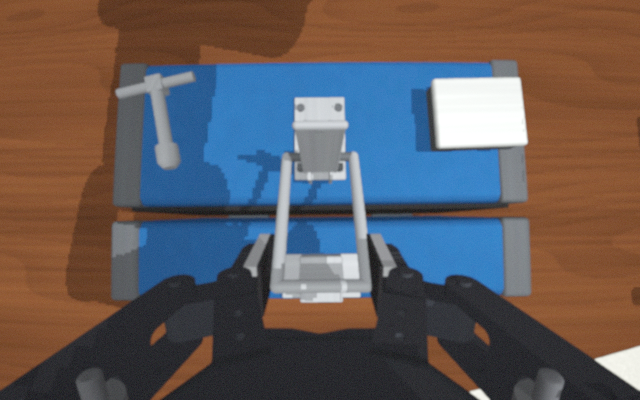

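The wrist view shows the pads closed on both sides of the loop at columns 272 and 370, just behind the bar at row 287. The lever has not moved.

```bash
cat >> h.py <<'E'
def tz(p): return np.array([-np.sin(p),0,-np.cos(p)])
def tcp(bx,bz,phi,y=-15):
    r=np.arcsin((bz-214)/80); return np.array([bx,y,bz])-11.8*np.array([np.cos(r),0,np.sin(r)])+14*tz(phi)
def rows(wps,p0=None,phi0=None):
    T=tool(); p0=T[:3,3] if p0 is None else p0; phi0=np.arctan2(-T[0,2],-T[2,2]) if phi0 is None else phi0
    print("start",p0.round(1),round(phi0,3))
    for p,phi in wps:
        d=Rt(phi0).T@(p-p0)/1000; print([round(float(x),4) for x in d],"ty",round(np.degrees(phi-phi0)/6,2)); p0,phi0=p,phi
E
python3 - <<'E'
from h import *
print(sense()["force"],tcp(575.8,256.8,.3457))
w=[]
for i in range(1,11):
    r=.562+(0.125-.562)*i/10; 
    w.append((tcp(509.4+0.8*i/10+80*np.cos(r),214+80*np.sin(r),.345+.1*i/10),.345+.1*i/10))
rows(w)
E
```

```text
[3.07993908 5.0438776  2.69404522] [561.08677085 -15.         237.31526122]
start [561.4 -15.1 236.9] 0.347
[-0.003, 0.0001, 0.0013] ty 0.08
[-0.0022, 0.0, 0.0019] ty 0.1
[-0.0021, 0.0, 0.002] ty 0.1
[-0.002, 0.0, 0.0021] ty 0.1
[-0.002, 0.0, 0.0021] ty 0.1
[-0.0019, 0.0, 0.0022] ty 0.1
[-0.0018, 0.0, 0.0023] ty 0.1
[-0.0017, 0.0, 0.0023] ty 0.1
[-0.0017, 0.0, 0.0024] ty 0.1
[-0.0016, 0.0, 0.0025] ty 0.1
```

Emit:
{"api": "servo_tool", "payload": {"commands": [[0.1, [-0.0025, 0.0002, 0.0016], [0, 0.1, 0]], [0.1, [-0.0022, 0.0002, 0.0019], [0, 0.1, 0]], [0.1, [-0.0021, 0, 0.002], [0, 0.1, 0]], [0.1, [-0.002, 0, 0.0021], [0, 0.1, 0]], [0.1, [-0.002, 0, 0.0021], [0, 0.1, 0]], [0.1, [0, 0, 0], [0, 0, 0]]]}}

```text
time_s: 4.68
eef_pos: [567.9, -14.9, 222.6]
ee_rot: [-0.2, -0.0, 0.98, 0.0]
force: [0.1, 5.3, 3.4]
grip_width: 0.53
grip_force: 26.4
```

Emit:
{"api": "servo_tool", "payload": {"commands": [[0.1, [-0.0019, 0.0005, 0.0022], [0, 0.1, 0]], [0.1, [-0.0018, 0.0005, 0.0023], [0, 0.1, 0]], [0.1, [-0.0017, 0.0, 0.0023], [0, 0.1, 0]], [0.1, [-0.0017, 0, 0.0024], [0, 0.1, 0]], [0.1, [-0.0016, 0, 0.0025], [0, 0.1, 0]], [0.1, [0, 0, 0], [0, 0, 0]], [0.1, [0, 0, 0], [0, 0, 0]]]}}

```text
time_s: 5.27
eef_pos: [571.0, -14.3, 209.1]
ee_rot: [-0.225, -0.0, 0.974, -0.0]
force: [0.3, -1.9, 1.1]
grip_width: 0.528
grip_force: 25.6
```

Run:
```python
from h import *
T=tool();s=sense();print(s["eef_pos"],s["force"],s["wrist_torque"],s["grip_width"],s["grip_force"],T[:3,2])
r=.125;print(tcp(510.2+80*np.cos(r),214+80*np.sin(r),.445))
c=snap("wrist");save(c,"w4.png")
P=c["P"]; v=np.arange(400)[:,None]
m=(P[...,2]>205)&(P[...,2]<240)&(P[...,0]>575)&(P[...,0]<610)&(abs(P[...,1]+15)<12)&(v>230)&(v<320)
Q=P[m];print(m.sum(),Q.min(0),Q.max(0),np.median(Q,0))
for u in (315,325): print([(v,*P[v,u].round().astype(int).tolist()) for v in range(255,312,3)])
```

```text
[570.95780283 -14.31734021 209.05074927] [ 0.34857845 -1.86735703  1.14207931] [-0.21500294 -0.09758016  0.19085351] 0.5277429910510151 25.574731081724167 [-4.37630202e-01 -4.60568317e-04 -8.99154933e-01]
[571.84147058 -15.         209.8662675 ]
931 [582.54183847 -26.91594048 205.0001033 ] [589.64122397  -3.02351229 231.57355155] [585.95011737 -14.90023867 228.3251608 ]
[(255, 574, -18, 192), (258, 576, -18, 194), (261, 577, -18, 197), (264, 579, -18, 198), (267, 580, -18, 200), (270, 582, -18, 202), (273, 583, -17, 204), (276, 584, -17, 207), (279, 584, -17, 229), (282, 585, -17, 230), (285, 587, -17, 229), (288, 588, -17, 228), (291, 589, -17, 228), (294, 595, -18, 192), (297, 597, -18, 191), (300, 574, -15, 366), (303, 629, -20, -2), (306, 632, -20, -1), (309, 636, -20, 0)]
[(255, 574, -12, 191), (258, 576, -12, 194), (261, 577, -12, 196), (264, 579, -12, 199), (267, 580, -12, 200), (270, 582, -12, 203), (273, 583, -12, 203), (276, 585, -12, 206), (279, 584, -13, 228), (282, 585, -13, 230), (285, 587, -13, 229), (288, 588, -13, 228), (291, 590, -13, 228), (294, 595, -12, 192), (297, 597, -12, 190), (300, 599, -12, 191), (303, 629, -9, -2), (306, 633, -9, -1), (309, 636, -9, -2)]
```

View pics/w4.png

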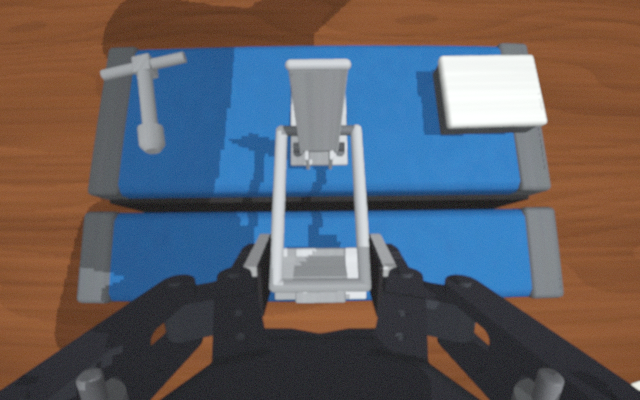

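The wrist view shows the bar at row 285, above the hook lip, which is near row 277. The loop's sides are still in the pads and the lever is nearly upright.

Emit:
{"api": "servo_tool", "payload": {"commands": [[0.1, [-0.0015, 0, 0.0015], [0, 0, 0]], [0.1, [-0.0015, 0, 0.0015], [0, 0, 0]], [0.1, [-0.0016, 0, 0.0015], [0, 0, 0]], [0.1, [-0.0016, 0, 0.0014], [0, 0, 0]], [0.1, [0, 0, 0], [0, 0, 0]], [0.1, [0, 0, 0], [0, 0, 0]]]}}

```text
time_s: 5.82
eef_pos: [573.8, -14.1, 201.3]
ee_rot: [-0.225, -0.0, 0.974, -0.0]
force: [-2.0, -2.1, 1.1]
grip_width: 0.53
grip_force: 25.5
```

Emit:
{"api": "servo_tool", "payload": {"commands": [[0.1, [-0.0009, 0, -0.0004], [0, 0, 0]], [0.1, [-0.0009, 0, -0.0004], [0, 0, 0]], [0.1, [0, 0, 0], [0, 0, 0]], [0.1, [0, 0, 0], [0, 0, 0]]]}}

```text
time_s: 6.15
eef_pos: [575.9, -14.1, 201.4]
ee_rot: [-0.224, -0.0, 0.975, -0.0]
force: [-2.1, -2.5, 1.4]
grip_width: 0.525
grip_force: 25.6
```

Emit:
{"api": "servo_tool", "payload": {"commands": [[0.1, [-0.0009, 0, -0.0004], [0, 0, 0]], [0.1, [-0.0005, 0, -0.0002], [0, 0, 0]], [0.1, [0, 0, 0], [0, 0, 0]], [0.1, [0, 0, 0], [0, 0, 0]]]}}

```text
time_s: 6.48
eef_pos: [576.6, -14.0, 201.2]
ee_rot: [-0.226, -0.0, 0.974, 0.0]
force: [-9.2, -2.5, 2.0]
grip_width: 0.528
grip_force: 26.1
```

Run:
```python
from h import *
s=sense();print(s["eef_pos"],s["force"],s["wrist_torque"])
c=snap("wrist");P=c["P"]
for u in (315,325): print([(v,*P[v,u].round(1).tolist()) for v in range(267,306,2)])
print([(v,*P[v,320].round(0).tolist()) for v in range(40,180,8)])
```

```text
[576.57646262 -14.03313061 201.23206193] [-9.21383638 -2.4818586   2.01154346] [-0.40165173  1.30143191  0.29348794]
[(267, 585.3, -17.0, 206.0), (269, 586.3, -17.1, 205.0), (271, 588.0, -17.3, 190.9), (273, 588.9, -17.2, 192.4), (275, 590.1, -17.3, 190.6), (277, 589.1, -16.8, 220.2), (279, 590.0, -16.8, 219.9), (281, 590.8, -16.8, 220.5), (283, 591.7, -16.8, 220.0), (285, 592.5, -16.8, 221.0), (287, 593.4, -16.8, 220.4), (289, 594.3, -16.8, 220.1), (291, 598.3, -17.2, 191.3), (293, 599.3, -17.2, 191.7), (295, 624.1, -19.9, 0.0), (297, 626.4, -20.0, -0.4), (299, 628.8, -20.0, -1.6), (301, 579.7, -14.9, 357.7), (303, 632.7, -19.9, 1.5), (305, 635.3, -19.9, -1.0)]
[(267, 585.3, -12.1, 205.9), (269, 586.3, -12.1, 205.2), (271, 587.9, -11.9, 191.4), (273, 589.0, -11.9, 191.6), (275, 590.0, -11.9, 192.2), (277, 589.2, -12.4, 219.4), (279, 589.9, -12.4, 221.7), (281, 590.8, -12.4, 220.7), (283, 591.6, -12.4, 221.5), (285, 592.6, -12.4, 220.0), (287, 593.4, -12.4, 220.1), (289, 594.4, -12.4, 219.2), (291, 598.4, -11.9, 190.6), (293, 599.5, -11.9, 189.8), (295, 624.0, -8.6, 0.7), (297, 626.7, -8.5, -2.6), (299, 628.6, -8.6, -0.2), (301, 630.7, -8.6, 0.2), (303, 632.8, -8.6, 1.0), (305, 635.3, -8.6, -0.9)]
[(40, 437.0, -14.0, 179.0), (48, 443.0, -14.0, 180.0), (56, 450.0, -14.0, 180.0), (64, 455.0, -14.0, 179.0), (72, 464.0, -14.0, 183.0), (80, 523.0, -15.0, 268.0), (88, 526.0, -15.0, 267.0), (96, 525.0, -15.0, 261.0), (104, 524.0, -15.0, 253.0), (112, 523.0, -15.0, 245.0), (120, 521.0, -15.0, 234.0), (128, 520.0, -15.0, 223.0), (136, 518.0, -15.0, 208.0), (144, 513.0, -14.0, 183.0), (152, 518.0, -14.0, 182.0), (160, 522.0, -14.0, 180.0), (168, 527.0, -14.0, 179.0), (176, 532.0, -14.0, 178.0)]
```

The depth from the wrist shows the bar drawn taut, its axis at about (592, 217) and 5 mm beyond the lip. The fingertips would end too close to the lid, so I'll regrip 6 mm shallower.

Emit:
{"api": "servo_tool", "payload": {"commands": [[0.1, [0.0006, 0, 0.0003], [0, 0, 0]], [0.1, [0, 0, 0], [0, 0, 0]], [-0.5, [0, 0, 0], [0, 0, 0]], [-0.5, [0, 0, 0], [0, 0, 0]], [-0.5, [0, 0, 0], [0, 0, 0]], [-0.5, [0, 0, 0], [0, 0, 0]], [-0.5, [0, 0, -0.003], [0, 0, 0]], [-0.5, [0, 0, -0.003], [0, 0, 0]], [-0.5, [0, 0, 0], [0, 0, 0]], [-0.5, [0, 0, 0], [0, 0, 0]]]}}

```text
time_s: 7.37
eef_pos: [579.6, -14.0, 206.9]
ee_rot: [-0.224, -0.0, 0.975, -0.0]
force: [-0.2, -0.9, -0.4]
grip_width: 0.749
grip_force: 0.0
```

Emit:
{"api": "servo_tool", "payload": {"commands": [[0.1, [0, 0, 0], [0, 0, 0]], [0.1, [0, 0, 0], [0, 0, 0]], [0.1, [0, 0, 0], [0, 0, 0]], [0.1, [0, 0, 0], [0, 0, 0]], [0.1, [0, 0, 0], [0, 0, 0]], [0.1, [0, 0, 0], [0, 0, 0]]]}}

```text
time_s: 7.87
eef_pos: [579.4, -14.2, 206.7]
ee_rot: [-0.224, -0.0, 0.975, -0.0]
force: [1.2, -2.0, -0.4]
grip_width: 0.524
grip_force: 25.5
```

Run:
```python
from h import *
s=sense();print(s["eef_pos"],s["force"],s["wrist_torque"],s["grip_width"],s["grip_force"])
c=snap("wrist");P=c["P"];save(c,"w5.png")
for u in (315,325): print([(v,*P[v,u].round(1).tolist()) for v in range(267,306,2)])
```

```text
[579.41885443 -14.15417081 206.67343362] [ 1.24040874 -2.0170154  -0.35098963] [-0.21834038 -0.33456728  0.16053974] 0.5239372427831452 25.48638431355357
[(267, 589.0, -17.5, 190.5), (269, 588.7, -17.0, 219.1), (271, 589.5, -17.0, 221.1), (273, 590.4, -17.0, 221.3), (275, 591.4, -17.0, 219.9), (277, 592.3, -17.0, 220.1), (279, 593.1, -17.0, 221.4), (281, 594.1, -17.0, 219.8), (283, 597.5, -17.4, 191.9), (285, 598.6, -17.4, 191.9), (287, 619.5, -20.2, -0.7), (289, 621.7, -20.2, -0.8), (291, 624.0, -20.2, -0.6), (293, 626.3, -20.2, -1.4), (295, 628.3, -20.2, 0.3), (297, 630.8, -20.2, -1.3), (299, 633.0, -20.2, -1.0), (301, 635.1, -20.2, -0.3), (303, 637.5, -20.2, -1.3), (305, 639.8, -20.2, -1.9)]
[(267, 588.9, -11.9, 191.2), (269, 588.7, -12.4, 219.9), (271, 589.6, -12.4, 220.3), (273, 590.6, -12.4, 219.1), (275, 591.3, -12.4, 221.3), (277, 592.2, -12.5, 221.5), (279, 593.1, -12.4, 221.1), (281, 594.1, -12.4, 220.5), (283, 597.5, -11.9, 192.3), (285, 598.7, -11.9, 191.0), (287, 619.5, -8.6, -0.7), (289, 621.6, -8.6, 0.0), (291, 623.9, -8.6, -0.1), (293, 626.3, -8.6, -1.1), (295, 628.6, -8.6, -1.4), (297, 630.8, -8.6, -1.3), (299, 633.0, -8.6, -1.1), (301, 635.2, -8.6, -0.8), (303, 637.4, -8.6, -0.7), (305, 640.0, -8.6, -2.8)]
```

Emit:
{"api": "servo_tool", "payload": {"commands": [[0.1, [-0.0011, 0, 0.0021], [0, 0, 0]], [0.1, [-0.0011, 0, 0.0021], [0, 0, 0]], [0.1, [-0.0008, 0, 0.002], [0, 0, 0]], [0.1, [-0.0008, 0, 0.002], [0, 0, 0]], [0.1, [0, 0, 0], [0, 0, 0]], [0.1, [0, 0, 0], [0, 0, 0]]]}}

```text
time_s: 8.42
eef_pos: [579.2, -14.1, 197.6]
ee_rot: [-0.224, -0.0, 0.975, -0.0]
force: [2.6, -2.0, 1.3]
grip_width: 0.523
grip_force: 25.4
```

Run:
```python
from h import *
s=sense();print(s["eef_pos"],s["force"],s["wrist_torque"],s["grip_width"],s["grip_force"])
c=snap("wrist");P=c["P"]
for u in (315,325): print([(v,*P[v,u].round(1).tolist()) for v in range(250,300,2)])
```

```text
[579.17272941 -14.08095498 197.60528137] [ 2.6175414  -1.97726379  1.2668988 ] [-0.24339226 -0.29850446  0.22253923] 0.5231960441232435 25.410589445382357
[(250, 579.6, -17.1, 199.6), (252, 580.6, -17.1, 201.0), (254, 581.6, -17.1, 200.7), (256, 582.6, -17.1, 202.8), (258, 583.5, -17.0, 206.0), (260, 584.4, -17.0, 206.7), (262, 585.4, -17.0, 205.6), (264, 586.4, -17.1, 204.0), (266, 587.8, -17.2, 192.5), (268, 588.8, -17.2, 191.8), (270, 588.9, -17.0, 211.3), (272, 589.8, -17.0, 210.9), (274, 590.6, -16.9, 213.1), (276, 591.6, -17.0, 211.3), (278, 592.5, -17.0, 211.3), (280, 593.4, -16.9, 211.4), (282, 594.4, -17.0, 209.4), (284, 597.1, -17.2, 190.8), (286, 598.2, -17.2, 190.1), (288, 599.1, -17.2, 191.1), (290, 621.6, -20.0, -1.5), (292, 623.7, -20.0, -0.4), (294, 626.0, -20.0, -1.2), (296, 628.1, -20.0, -0.9), (298, 630.2, -20.0, -0.1)]
[(250, 579.6, -12.1, 198.2), (252, 580.6, -12.1, 200.4), (254, 581.6, -12.2, 202.9), (256, 582.6, -12.2, 202.8), (258, 583.5, -12.2, 205.2), (260, 584.5, -12.2, 205.7), (262, 585.4, -12.2, 205.2), (264, 586.4, -12.2, 205.2), (266, 587.8, -12.0, 190.8), (268, 588.9, -12.0, 190.2), (270, 588.9, -12.3, 210.7), (272, 589.8, -12.4, 211.4), (274, 590.7, -12.4, 211.9), (276, 591.5, -12.4, 211.9), (278, 592.5, -12.4, 211.6), (280, 593.4, -12.4, 210.7), (282, 594.4, -12.3, 209.5), (284, 597.0, -12.0, 191.1), (286, 598.1, -12.0, 190.9), (288, 599.2, -12.0, 190.1), (290, 581.8, -14.9, 354.1), (292, 623.6, -8.7, 0.2), (294, 625.8, -8.7, -0.2), (296, 628.0, -8.7, -0.2), (298, 630.3, -8.7, -0.9)]
```

Emit:
{"api": "servo_tool", "payload": {"commands": [[0.1, [-0.0009, 0, 0.002], [0, 0, 0]], [0.1, [-0.0008, 0, 0.002], [0, 0, 0]], [0.1, [-0.0006, 0, 0.0018], [0, 0, 0]], [0.1, [-0.0005, 0, 0.0017], [0, 0, 0]], [0.1, [0, 0, 0], [0, 0, 0]], [0.1, [0, 0, 0], [0, 0, 0]]]}}

```text
time_s: 8.97
eef_pos: [578.3, -14.1, 189.5]
ee_rot: [-0.224, -0.0, 0.974, -0.0]
force: [1.2, -2.5, 1.1]
grip_width: 0.523
grip_force: 25.3
```

Emit:
{"api": "servo_tool", "payload": {"commands": [[0.1, [-0.0003, 0, 0.0017], [0, 0, 0]], [0.1, [0, 0, 0], [0, 0, 0]], [0.1, [0, 0, 0], [0, 0, 0]]]}}

```text
time_s: 9.22
eef_pos: [578.0, -14.1, 188.1]
ee_rot: [-0.224, -0.0, 0.975, -0.0]
force: [2.6, -2.3, 1.3]
grip_width: 0.526
grip_force: 25.3
```

Run:
```python
from h import *
s=sense();print(s["eef_pos"],s["force"],s["wrist_torque"],s["grip_width"],s["grip_force"])
c=snap("wrist");P=c["P"]
for u in (315,325): print([(v,*P[v,u].round(1).tolist()) for v in range(240,294,2)])
```

```text
[577.99278838 -14.07452077 188.05681613] [ 2.64040758 -2.27795189  1.33211411] [-0.26812131 -0.35339134  0.16765336] 0.5258719684108156 25.313343666493893
[(240, 573.5, -17.1, 192.3), (242, 574.5, -17.1, 191.8), (244, 575.5, -17.1, 193.3), (246, 576.6, -17.1, 194.8), (248, 577.6, -17.0, 196.5), (250, 578.5, -17.0, 197.4), (252, 579.5, -17.0, 199.0), (254, 580.4, -17.0, 198.9), (256, 581.3, -17.0, 200.7), (258, 582.2, -16.9, 203.9), (260, 583.1, -16.9, 203.6), (262, 584.0, -16.9, 206.4), (264, 584.9, -16.9, 206.0), (266, 585.7, -16.9, 205.7), (268, 586.7, -16.9, 204.1), (270, 587.8, -17.0, 199.4), (272, 588.7, -17.0, 200.6), (274, 589.5, -16.9, 202.2), (276, 590.3, -16.9, 202.6), (278, 591.3, -16.9, 201.8), (280, 592.1, -16.9, 202.7), (282, 593.9, -17.1, 192.7), (284, 594.9, -17.1, 191.7), (286, 595.9, -17.1, 191.8), (288, 596.8, -17.1, 191.4), (290, 597.8, -17.1, 191.6), (292, 598.7, -17.1, 191.5)]
[(240, 573.5, -12.1, 192.3), (242, 574.5, -12.1, 192.2), (244, 575.6, -12.2, 194.0), (246, 576.6, -12.2, 195.1), (248, 577.6, -12.2, 196.8), (250, 578.5, -12.2, 197.5), (252, 579.5, -12.3, 199.6), (254, 580.4, -12.3, 200.3), (256, 581.3, -12.3, 202.8), (258, 582.2, -12.4, 204.1), (260, 583.1, -12.4, 205.9), (262, 584.0, -12.4, 205.9), (264, 584.9, -12.4, 206.1), (266, 585.8, -12.4, 204.4), (268, 587.3, -12.2, 191.3), (270, 587.8, -12.3, 200.5), (272, 588.6, -12.3, 201.4), (274, 589.5, -12.3, 201.5), (276, 590.4, -12.4, 201.8), (278, 591.3, -12.3, 201.1), (280, 592.2, -12.4, 202.1), (282, 594.0, -12.2, 191.0), (284, 595.0, -12.2, 191.0), (286, 595.9, -12.2, 191.4), (288, 596.9, -12.2, 190.5), (290, 597.8, -12.2, 191.7), (292, 598.9, -12.2, 190.3)]
```

Emit:
{"api": "servo_tool", "payload": {"commands": [[0.1, [-0.0005, 0, 0.0019], [0, 0, 0]], [0.1, [-0.0003, 0, 0.001], [0, 0, 0]], [0.1, [0, 0, 0], [0, 0, 0]], [0.1, [0, 0, 0], [0, 0, 0]]]}}

```text
time_s: 9.6
eef_pos: [577.3, -14.0, 185.0]
ee_rot: [-0.224, -0.0, 0.974, -0.0]
force: [2.5, -2.2, 1.6]
grip_width: 0.522
grip_force: 25.3
```

Emit:
{"api": "servo_tool", "payload": {"commands": [[0.1, [-0.0002, 0, 0.001], [0, 0, 0]], [0.1, [0, 0, 0], [0, 0, 0]], [0.1, [0, 0, 0], [0, 0, 0]]]}}

```text
time_s: 9.85
eef_pos: [577.1, -14.1, 184.1]
ee_rot: [-0.224, -0.0, 0.975, -0.0]
force: [2.2, -2.9, 1.3]
grip_width: 0.524
grip_force: 25.3
```

Emit:
{"api": "servo_tool", "payload": {"commands": [[0.1, [0.0018, 0, 0.0009], [0, 0, 0]], [0.1, [0.0016, 0, 0.0012], [0, 0, 0]], [0.1, [0, 0, 0], [0, 0, 0]], [0.1, [0, 0, 0], [0, 0, 0]]]}}

```text
time_s: 10.18
eef_pos: [573.0, -14.1, 183.8]
ee_rot: [-0.224, -0.0, 0.974, -0.0]
force: [1.5, -2.5, 1.7]
grip_width: 0.522
grip_force: 25.2
```

Run:
```python
from h import *
s=sense();print(s["eef_pos"],s["force"],s["wrist_torque"],s["grip_width"],s["grip_force"])
c=snap("wrist");P=c["P"]
for u in (315,288,358): print(u,[(v,*P[v,u].round(1).tolist()) for v in range(252,290,2)])
c=snap("side");cv2.imwrite("pics/s6.png",cv2.resize(c["pixels"][140:240,260:400,::-1],None,fx=5,fy=5))
```

```text
[573.0334156  -14.0776006  183.78311877] [ 1.47252429 -2.52170322  1.73216809] [-0.28918434 -0.17062663  0.24328135] 0.522008076606018 25.240978617221117
315 [(252, 574.5, -17.0, 192.2), (254, 575.5, -17.0, 193.5), (256, 576.4, -17.0, 194.2), (258, 577.3, -17.0, 195.9), (260, 578.2, -17.0, 198.3), (262, 579.1, -16.9, 199.5), (264, 580.0, -16.9, 199.6), (266, 580.8, -16.9, 200.5), (268, 581.6, -16.9, 202.4), (270, 582.5, -16.9, 203.5), (272, 583.2, -16.8, 205.0), (274, 584.0, -16.8, 206.3), (276, 584.9, -16.8, 205.4), (278, 575.7, -14.9, 340.3), (280, 586.6, -16.8, 204.9), (282, 588.6, -17.0, 191.8), (284, 589.5, -17.0, 191.9), (286, 590.5, -17.0, 191.3), (288, 591.5, -17.0, 190.4)]
288 [(252, 574.4, -31.4, 179.4), (254, 575.4, -31.3, 180.4), (256, 576.5, -31.3, 180.3), (258, 577.5, -31.3, 180.1), (260, 578.5, -31.2, 181.1), (262, 579.6, -31.3, 179.9), (264, 580.6, -31.3, 179.7), (266, 581.6, -31.2, 180.1), (268, 581.7, -29.0, 201.5), (270, 582.4, -28.8, 203.7), (272, 583.2, -28.6, 205.5), (274, 584.0, -28.5, 205.8), (276, 584.9, -28.5, 206.1), (278, 585.8, -28.6, 205.2), (280, 586.8, -28.7, 203.4), (282, 588.3, -29.5, 195.3), (284, 590.6, -31.0, 180.8), (286, 591.6, -31.0, 180.6), (288, 592.7, -31.1, 179.3)]
358 [(252, 574.6, 2.7, 200.2), (254, 575.5, 2.9, 198.3), (256, 576.4, 2.9, 198.7), (258, 577.3, 2.9, 198.6), (260, 578.2, 2.6, 200.2), (262, 579.1, 2.9, 198.0), (264, 580.0, 2.9, 198.1), (266, 581.0, 2.9, 197.3), (268, 581.8, 2.8, 198.3), (270, 582.7, 2.8, 198.3), (272, 583.7, 3.0, 196.6), (274, 584.6, 2.9, 196.8), (276, 585.4, 2.7, 198.7), (278, 586.3, 2.7, 198.1), (280, 587.3, 2.8, 197.3), (282, 589.7, 4.9, 179.8), (284, 590.7, 5.0, 179.4), (286, 591.8, 5.0, 179.3), (288, 592.7, 4.8, 180.1)]
```

View pics/s6.png

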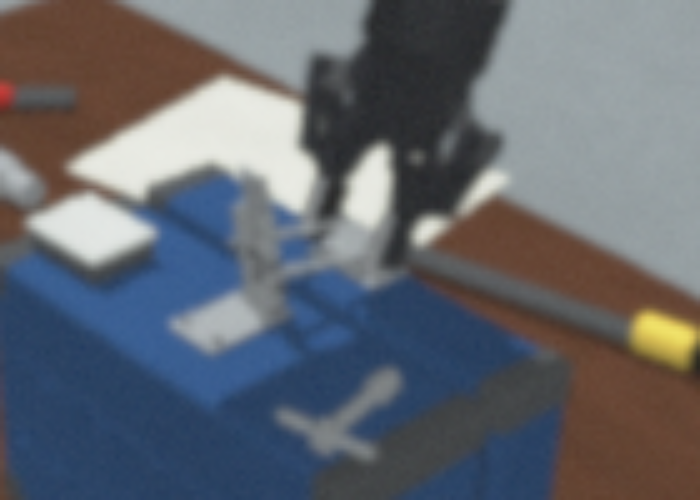

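The side view shows the loop lying over the keeper with its bar under the hook plate near (370,255) in the crop, and the lever leaning back at (255,220). The wrist depth puts the bar's axis at about (585, 195).

Emit:
{"api": "servo_tool", "payload": {"commands": [[0.1, [0.0009, 0, 0.0006], [0, 0, 0]], [0.1, [0, 0, 0], [0, 0, 0]], [0.1, [0, 0, 0], [0, 0, 0]]]}}

```text
time_s: 10.53
eef_pos: [572.1, -14.1, 183.5]
ee_rot: [-0.224, -0.0, 0.975, -0.0]
force: [3.4, -2.8, 1.2]
grip_width: 0.524
grip_force: 25.3
```

Emit:
{"api": "servo_tool", "payload": {"commands": [[0.1, [0.0007, 0, 0.0005], [0, 0, 0]], [0.1, [0, 0, 0], [0, 0, 0]], [0.1, [0, 0, 0], [0, 0, 0]]]}}

```text
time_s: 10.78
eef_pos: [571.2, -14.1, 183.5]
ee_rot: [-0.224, -0.0, 0.975, -0.0]
force: [3.3, -2.3, 1.6]
grip_width: 0.524
grip_force: 25.3
```

Emit:
{"api": "servo_tool", "payload": {"commands": [[0.1, [0.0008, 0, 0.0006], [0, 0, 0]], [0.1, [0, 0, 0], [0, 0, 0]], [0.1, [0, 0, 0], [0, 0, 0]]]}}

```text
time_s: 11.03
eef_pos: [570.7, -14.1, 183.4]
ee_rot: [-0.223, -0.0, 0.975, -0.0]
force: [5.9, -3.4, 1.7]
grip_width: 0.522
grip_force: 25.5
```

Run:
```python
from h import *
s=sense();print(s["eef_pos"],s["force"],s["wrist_torque"])
c=snap("wrist");P=c["P"]
for u in (288,358): print(u,[(v,*P[v,u].round(1).tolist()) for v in range(262,294,2)])
print([(v,*P[v,320].round(0).tolist()) for v in range(40,180,8)])
```

```text
[570.69853947 -14.07472997 183.41796084] [ 5.87244615 -3.43420056  1.69987743] [-0.34289153 -0.76370497  0.34106324]
288 [(262, 577.2, -31.2, 180.3), (264, 578.2, -31.0, 181.8), (266, 579.2, -31.1, 180.4), (268, 580.3, -31.2, 180.1), (270, 580.2, -29.0, 201.5), (272, 581.0, -28.9, 202.1), (274, 581.8, -28.8, 202.7), (276, 582.6, -28.7, 203.7), (278, 583.4, -28.6, 204.6), (280, 584.2, -28.5, 205.4), (282, 585.1, -28.5, 205.1), (284, 586.0, -28.6, 204.1), (286, 589.2, -31.0, 180.6), (288, 590.4, -31.1, 179.2), (290, 591.4, -31.1, 178.5), (292, 592.3, -31.0, 179.9)]
358 [(262, 576.8, 2.8, 198.6), (264, 577.7, 3.0, 196.9), (266, 578.5, 2.7, 198.7), (268, 579.5, 3.0, 196.7), (270, 580.4, 3.0, 196.6), (272, 581.3, 2.9, 196.9), (274, 582.1, 2.7, 198.5), (276, 583.0, 2.7, 198.5), (278, 584.0, 2.8, 197.3), (280, 584.9, 2.8, 197.2), (282, 587.3, 4.9, 180.0), (284, 588.4, 5.0, 178.8), (286, 589.2, 4.7, 181.1), (288, 590.4, 4.9, 179.0), (290, 591.4, 4.9, 179.4), (292, 592.4, 4.9, 178.9)]
[(40, 500.0, -15.0, 248.0), (48, 501.0, -15.0, 245.0), (56, 502.0, -15.0, 242.0), (64, 503.0, -15.0, 239.0), (72, 504.0, -15.0, 235.0), (80, 505.0, -15.0, 231.0), (88, 507.0, -15.0, 228.0), (96, 508.0, -15.0, 223.0), (104, 510.0, -15.0, 220.0), (112, 511.0, -15.0, 215.0), (120, 513.0, -15.0, 210.0), (128, 514.0, -15.0, 205.0), (136, 509.0, -15.0, 182.0), (144, 514.0, -15.0, 183.0), (152, 517.0, -15.0, 180.0), (160, 522.0, -15.0, 179.0), (168, 526.0, -15.0, 179.0), (176, 531.0, -15.0, 178.0)]
```

The bar sits at x ≈ 583 under the hook with 6 N resisting, and the lever is at about 1.26. I'll release and back off.

Emit:
{"api": "servo_tool", "payload": {"commands": [[0.1, [-0.0002, 0, 0], [0, 0, 0]], [-1, [0, 0, 0], [0, 0, 0]], [-1, [0, 0, 0], [0, 0, 0]], [-1, [0, 0, 0], [0, 0, 0]], [-1, [0, 0, 0], [0, 0, 0]], [-1, [0, 0, 0], [0, 0, 0]], [-1, [0, 0, 0], [0, 0, 0]], [-1, [0, 0, -0.015], [0, 0, 0]], [-1, [0, 0, -0.02], [0, 0, 0]], [-1, [0, 0, -0.03], [0, 0, 0]]]}}

```text
time_s: 11.92
eef_pos: [598.3, -13.8, 241.1]
ee_rot: [-0.226, -0.0, 0.974, 0.0]
force: [0.5, -0.3, 0.5]
grip_width: 1.002
grip_force: 0.0
```

Emit:
{"api": "servo_tool", "payload": {"commands": [[1, [0, 0, -0.03], [0, 0, 0]], [1, [0, 0, -0.02], [0, 0, 0]], [1, [0, 0, 0], [0, 0, 0]], [1, [0, 0, 0], [0, 0, 0]], [1, [0, 0, 0], [0, 0, 0]], [1, [0, 0, 0], [0, 0, 0]], [1, [0, 0, 0], [0, 0, 0]], [1, [0, 0, 0], [0, 0, 0]]]}}

```text
time_s: 12.58
eef_pos: [620.4, -14.0, 286.2]
ee_rot: [-0.225, -0.0, 0.974, 0.0]
force: [-0.0, 0.4, 0.2]
grip_width: -0.002
grip_force: 0.0
```

```bash
cat >> h.py <<'E'
def push(th,phi,s=55,gap=0,xr=511.5,zr=198,y=-15):
    n=np.array([np.sin(th),0,np.cos(th)]); C=np.array([xr,y,zr])+s*np.array([-np.cos(th),0,np.sin(th)])+(5+gap)*n
    return C-11*Rt(phi)[:,0],phi
E
python3 - <<'E'
from h import *
s=sense();print(s["eef_pos"],s["force"],s["grip_width"],s["wrist_torque"])
c=snap("wrist");P=c["P"];save(c,"w7.png")
rows([push(1.26,.45,gap=12)]); rows([push(1.26,.45)])
E
```

```text
[620.44776386 -14.00366288 286.21403033] [-0.01000453  0.41151624  0.21120153] -0.002004795199535118 [-0.00680885 -0.17960062 -0.03517624]
start [620.5 -14.  286.4] 0.453
[0.0741, -0.001, 0.0757] ty -0.03
start [620.5 -14.  286.4] 0.453
[0.0828, -0.001, 0.084] ty -0.03
```

View pics/w7.png

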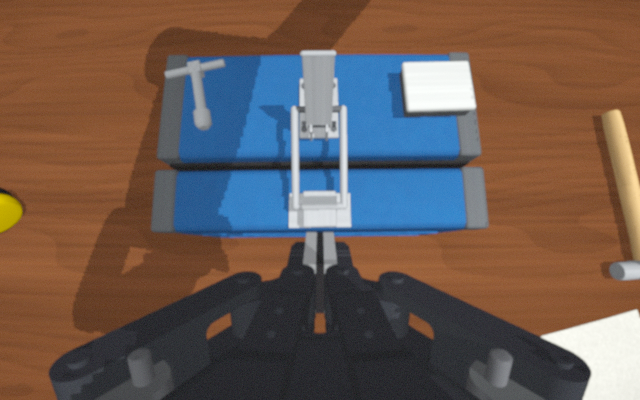

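The wrist view shows the loop left hooked over the keeper (columns 295–345, bar under the plate near row 200). The lever is leaning back at column 318, and the fingers are shut and clear.

Emit:
{"api": "servo_tool", "payload": {"commands": [[1, [0.0148, -0.0002, 0.0151], [0, 0, 0]], [1, [0.0148, -0.0002, 0.0151], [0, 0, 0]], [1, [0.0148, -0.0002, 0.0151], [0, 0, 0]], [1, [0.0148, -0.0002, 0.0151], [0, 0, 0]], [1, [0.0148, -0.0002, 0.0151], [0, 0, 0]], [1, [0, 0, 0], [0, 0, 0]], [1, [0, 0, 0], [0, 0, 0]]]}}

```text
time_s: 13.22
eef_pos: [520.7, -15.0, 251.4]
ee_rot: [-0.224, -0.0, 0.975, -0.0]
force: [0.2, -0.6, 0.7]
grip_width: 0.001
grip_force: 0.0
```

Run:
```python
from h import *
s=sense();print(s["eef_pos"],s["force"])
w=[push(1.26,.45,gap=4)]
for i in range(1,20):
    th=1.26-i*.06; w.append(push(th,-.12+.57*th/1.26))
rows(w)
```

```text
[520.67739791 -14.99584099 251.38047013] [ 0.15809195 -0.56150745  0.68842969]
start [520.7 -15.  251.4] 0.452
[0.0054, -0.0, 0.006] ty -0.02
[0.0054, 0.0, 0.0046] ty -0.26
[0.0025, 0.0, 0.0019] ty -0.26
[0.0024, 0.0, 0.002] ty -0.26
[0.0023, 0.0, 0.0021] ty -0.26
[0.0022, 0.0, 0.0021] ty -0.26
[0.0022, 0.0, 0.0022] ty -0.26
[0.0021, 0.0, 0.0023] ty -0.26
[0.002, 0.0, 0.0024] ty -0.26
[0.0019, 0.0, 0.0024] ty -0.26
[0.0018, 0.0, 0.0025] ty -0.26
[0.0017, 0.0, 0.0025] ty -0.26
[0.0016, 0.0, 0.0026] ty -0.26
[0.0015, 0.0, 0.0026] ty -0.26
[0.0014, 0.0, 0.0027] ty -0.26
[0.0013, 0.0, 0.0027] ty -0.26
[0.0012, 0.0, 0.0028] ty -0.26
[0.0011, 0.0, 0.0028] ty -0.26
[0.001, 0.0, 0.0029] ty -0.26
[0.0009, 0.0, 0.0029] ty -0.26
```

Emit:
{"api": "servo_tool", "payload": {"commands": [[1, [0.0054, 0, 0.006], [0, 0, 0]], [1, [0.0027, 0, 0.0023], [0, -0.13, 0]], [1, [0.0027, 0, 0.0023], [0, -0.13, 0]], [1, [0.0025, 0, 0.0019], [0, -0.26, 0]], [1, [0.0024, 0, 0.002], [0, -0.26, 0]], [1, [0, 0, 0], [0, 0, 0]]]}}

```text
time_s: 13.72
eef_pos: [501.2, -15.1, 245.4]
ee_rot: [-0.182, -0.0, 0.983, -0.0]
force: [2.8, 1.6, -0.4]
grip_width: -0.001
grip_force: 1.1
```

Emit:
{"api": "servo_tool", "payload": {"commands": [[1, [0.0023, 0, 0.0021], [0, -0.26, 0]], [1, [0.0022, 0, 0.0021], [0, -0.26, 0]], [1, [0.0022, 0, 0.0022], [0, -0.26, 0]], [1, [0.0021, 0, 0.0023], [0, -0.26, 0]], [1, [0, 0, 0], [0, 0, 0]]]}}

```text
time_s: 14.13
eef_pos: [490.5, -15.3, 240.3]
ee_rot: [-0.128, -0.0, 0.992, -0.0]
force: [5.4, 0.1, 1.8]
grip_width: -0.0
grip_force: 2.7
```

Emit:
{"api": "servo_tool", "payload": {"commands": [[1, [0.002, 0, 0.0024], [0, -0.26, 0]], [1, [0.0019, 0, 0.0024], [0, -0.26, 0]], [1, [0.0018, 0, 0.0025], [0, -0.26, 0]], [1, [0, 0, 0], [0, 0, 0]]]}}

```text
time_s: 14.47
eef_pos: [483.2, -15.4, 234.6]
ee_rot: [-0.088, -0.0, 0.996, -0.001]
force: [4.3, -0.4, 4.3]
grip_width: -0.001
grip_force: 3.0
```

Emit:
{"api": "servo_tool", "payload": {"commands": [[1, [0.0017, 0, 0.0025], [0, -0.26, 0]], [1, [0.0016, 0, 0.0026], [0, -0.26, 0]], [1, [0.0015, 0, 0.0026], [0, -0.26, 0]], [1, [0.0014, 0, 0.0027], [0, -0.26, 0]], [1, [0, 0, 0], [0, 0, 0]]]}}

```text
time_s: 14.88
eef_pos: [475.0, -15.4, 224.7]
ee_rot: [-0.035, -0.0, 0.999, -0.0]
force: [1.0, -2.2, 3.3]
grip_width: 0.004
grip_force: 1.4
```

Run:
```python
from h import *
s=sense();print(s["eef_pos"],s["force"])
c=snap("wrist");P=c["P"];save(c,"w8.png")
q=[(v,*P[v,320].round(0).tolist()) for v in range(60,240,6)];print(q)
q=[(v,*P[v,290].round(0).tolist()) for v in range(200,400,14)];print(q)
th=.42
w=[push(th-i*.06,-.12+.57*(th-i*.06)/1.26) for i in range(8)]
rows(w)
```

```text
[475.00485437 -15.40030663 224.71195766] [ 1.0490811  -2.16201464  3.33260879]
[(60, 330.0, -16.0, -1.0), (66, 337.0, -16.0, -1.0), (72, 343.0, -16.0, -1.0), (78, 350.0, -16.0, -1.0), (84, 357.0, -16.0, -1.0), (90, 364.0, -16.0, -1.0), (96, 371.0, -16.0, -0.0), (102, 377.0, -16.0, -1.0), (108, 384.0, -16.0, -0.0), (114, 391.0, -16.0, -0.0), (120, 398.0, -16.0, -0.0), (126, 405.0, -16.0, 0.0), (132, 412.0, -16.0, 1.0), (138, 419.0, -16.0, -1.0), (144, 425.0, -16.0, 64.0), (150, 427.0, -16.0, 174.0), (156, 430.0, -16.0, 177.0), (162, 434.0, -16.0, 180.0), (168, 438.0, -16.0, 179.0), (174, 442.0, -16.0, 180.0), (180, 445.0, -16.0, 179.0), (186, 449.0, -16.0, 180.0), (192, 453.0, -16.0, 180.0), (198, 457.0, -16.0, 180.0), (204, 449.0, -16.0, 233.0), (210, 452.0, -16.0, 232.0), (216, 456.0, -16.0, 230.0), (222, 459.0, -16.0, 230.0), (228, 463.0, -16.0, 228.0), (234, 465.0, -16.0, 231.0)]
[(200, 458.0, -35.0, 180.0), (214, 468.0, -36.0, 180.0), (228, 477.0, -36.0, 180.0), (242, 487.0, -36.0, 179.0), (256, 469.0, -29.0, 247.0), (270, 465.0, -27.0, 270.0), (284, 467.0, -26.0, 278.0), (298, 462.0, -24.0, 295.0), (312, 463.0, -24.0, 300.0), (326, 463.0, -23.0, 307.0), (340, 464.0, -23.0, 311.0), (354, 464.0, -22.0, 315.0), (368, 466.0, -22.0, 317.0), (382, 469.0, -22.0, 317.0), (396, 470.0, -22.0, 319.0)]
start [475.1 -15.4 224.7] 0.071
[0.0008, 0.0004, 0.0005] ty -0.01
[0.0013, 0.0, 0.0027] ty -0.26
[0.0012, 0.0, 0.0028] ty -0.26
[0.0011, 0.0, 0.0028] ty -0.26
[0.001, 0.0, 0.0029] ty -0.26
[0.0009, 0.0, 0.0029] ty -0.26
[0.0008, 0.0, 0.0029] ty -0.26
[0.0007, 0.0, 0.0029] ty -0.26
```

View pics/w8.png

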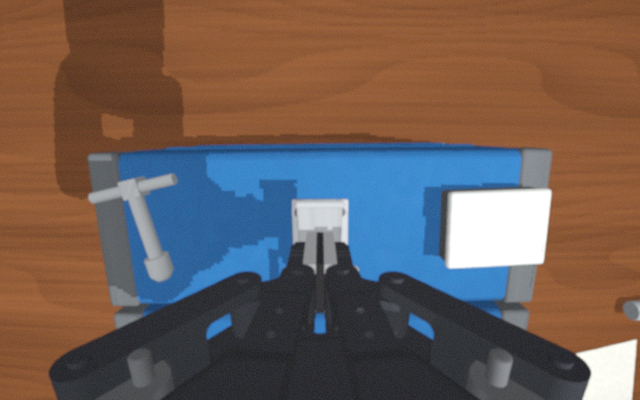

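The wrist view shows the shut fingertips on the lever's face at (320,240), with its end at row 202. The key and the tin are undisturbed.

Emit:
{"api": "servo_tool", "payload": {"commands": [[1, [0.0013, 0, 0.0027], [0, -0.26, 0]], [1, [0.0012, 0, 0.0028], [0, -0.26, 0]], [1, [0.0011, 0, 0.0028], [0, -0.26, 0]], [1, [0.001, 0, 0.0029], [0, -0.26, 0]], [1, [0, 0, 0], [0, 0, 0]]]}}

```text
time_s: 15.35
eef_pos: [469.5, -15.0, 212.6]
ee_rot: [0.018, -0.0, 1.0, 0.0]
force: [0.0, 0.4, 0.3]
grip_width: -0.002
grip_force: 0.0
```

Emit:
{"api": "servo_tool", "payload": {"commands": [[1, [0.0009, 0, 0.0029], [0, -0.26, 0]], [1, [0.0008, 0, 0.0029], [0, -0.26, 0]], [1, [0, 0, 0], [0, 0, 0]], [1, [0, 0, 0], [0, 0, 0]]]}}

```text
time_s: 15.68
eef_pos: [468.5, -15.0, 207.0]
ee_rot: [0.045, -0.0, 0.999, 0.0]
force: [-0.3, 0.5, 1.0]
grip_width: 0.0
grip_force: 0.0
```

Emit:
{"api": "servo_tool", "payload": {"commands": [[1, [0.0002, 0, 0.001], [0, 0, 0]], [1, [0, 0, 0.001], [0, 0, 0]], [1, [0, 0, 0.0005], [0, 0, 0]], [1, [0, 0, 0], [0, 0, 0]], [1, [0, 0, 0], [0, 0, 0]]]}}

```text
time_s: 16.1
eef_pos: [468.6, -15.1, 204.5]
ee_rot: [0.046, -0.0, 0.999, 0.0]
force: [-0.0, 1.0, 0.1]
grip_width: 0.001
grip_force: 0.0
```

Emit:
{"api": "servo_tool", "payload": {"commands": [[1, [0, 0, 0.0007], [0, 0, 0]], [1, [0, 0, 0], [0, 0, 0]], [1, [0, 0, 0], [0, 0, 0]]]}}

```text
time_s: 16.35
eef_pos: [468.6, -15.1, 203.8]
ee_rot: [0.046, -0.0, 0.999, 0.0]
force: [0.1, 0.6, 0.3]
grip_width: -0.002
grip_force: 0.0
```

Emit:
{"api": "servo_tool", "payload": {"commands": [[1, [0, 0, 0.0005], [0, 0, 0]], [1, [0, 0, 0], [0, 0, 0]], [1, [0, 0, 0], [0, 0, 0]]]}}

```text
time_s: 16.6
eef_pos: [468.7, -15.1, 203.6]
ee_rot: [0.046, -0.0, 0.999, -0.0]
force: [-1.7, 0.7, 2.9]
grip_width: -0.0
grip_force: 1.6
```

Emit:
{"api": "servo_tool", "payload": {"commands": [[1, [0, 0, 0.0004], [0, 0, 0]], [1, [0, 0, 0], [0, 0, 0]], [1, [0, 0, 0], [0, 0, 0]]]}}

```text
time_s: 16.85
eef_pos: [468.7, -15.1, 203.5]
ee_rot: [0.046, -0.0, 0.999, -0.0]
force: [-3.1, 0.3, 7.1]
grip_width: -0.004
grip_force: 3.3
```

Emit:
{"api": "servo_tool", "payload": {"commands": [[1, [0, 0, 0.0003], [0, 0, 0]], [1, [0, 0, 0], [0, 0, 0]], [1, [0, 0, 0], [0, 0, 0]]]}}

```text
time_s: 17.1
eef_pos: [468.8, -15.1, 203.4]
ee_rot: [0.046, -0.0, 0.999, -0.0]
force: [-3.4, 0.4, 8.8]
grip_width: -0.001
grip_force: 4.5
```

Emit:
{"api": "servo_tool", "payload": {"commands": [[1, [0, 0, 0.0005], [0, 0, 0]], [1, [0, 0, 0.0003], [0, 0, 0]], [1, [0, 0, 0], [0, 0, 0]], [1, [0, 0, 0], [0, 0, 0]]]}}

```text
time_s: 17.43
eef_pos: [468.8, -15.1, 203.2]
ee_rot: [0.047, -0.0, 0.999, -0.0]
force: [-7.6, 0.3, 14.9]
grip_width: 0.004
grip_force: 7.5
```

Emit:
{"api": "servo_tool", "payload": {"commands": [[1, [0, 0, 0.0004], [0, 0, 0]], [1, [0, 0, 0], [0, 0, 0]], [1, [0, 0, 0], [0, 0, 0]], [1, [0, 0, 0], [0, 0, 0]]]}}

```text
time_s: 17.77
eef_pos: [468.8, -15.1, 203.1]
ee_rot: [0.047, -0.0, 0.999, -0.0]
force: [-9.3, 0.9, 17.5]
grip_width: 0.0
grip_force: 9.1
```

Seated with 17.5 N. Backing off and checking.

Emit:
{"api": "servo_tool", "payload": {"commands": [[1, [0, 0, -0.002], [0, 0, 0]], [1, [0, 0, -0.01], [0, 0, 0]], [1, [0, 0, -0.02], [0, 0, 0]], [1, [0, 0, -0.03], [0, 0, 0]], [1, [0, 0, -0.03], [0, 0, 0]], [1, [-0.03, 0, -0.02], [0, 0, 0]], [1, [-0.03, 0, 0], [0, 0, 0]], [1, [0, 0, 0], [0, 0, 0]], [1, [0, 0, 0], [0, 0, 0]]]}}

```text
time_s: 18.52
eef_pos: [518.7, -15.0, 317.5]
ee_rot: [0.045, -0.0, 0.999, 0.0]
force: [-0.9, -0.7, -0.5]
grip_width: -0.001
grip_force: 0.0
```

Run:
```python
from h import *
s=sense();print(s["eef_pos"],s["force"])
c=snap("wrist");P=c["P"];save(c,"w9.png")
m=(abs(P[...,1]+15)<8)&(P[...,2]>196)&(P[...,2]<212)&(P[...,0]>430)&(P[...,0]<515)
Q=P[m];print(m.sum(),np.polyfit(Q[:,0],Q[:,2],1),Q[:,0].min(),Q[:,0].max(),np.median(Q[:,2]))
m=(abs(P[...,2]-179)<5)&(abs(P[...,1]+70)<1.5); print(np.unique(P[m][:,0].round()).tolist())
```

```text
[518.74935286 -15.02718981 317.54917134] [-0.89348026 -0.66774497 -0.52263235]
1777 [-6.52940580e-03  2.05321145e+02] 439.32001772801664 514.9841543511366 202.32836695656013
[428.0, 429.0, 430.0, 431.0, 432.0, 433.0, 434.0, 435.0, 436.0, 437.0, 438.0, 439.0, 440.0, 441.0, 442.0, 443.0, 444.0, 445.0, 446.0, 447.0, 448.0, 449.0, 450.0, 451.0, 452.0, 453.0, 454.0, 455.0, 456.0, 457.0, 458.0, 459.0, 460.0, 461.0, 462.0, 463.0, 464.0, 465.0, 466.0, 467.0, 468.0, 469.0, 470.0, 471.0, 472.0, 473.0, 474.0, 475.0, 476.0, 477.0, 478.0, 479.0, 480.0, 481.0, 482.0, 483.0, 484.0, 485.0, 486.0, 487.0, 488.0, 489.0, 490.0, 491.0, 492.0, 493.0, 494.0, 495.0, 496.0, 497.0, 498.0, 499.0, 500.0, 501.0, 502.0, 503.0, 504.0, 505.0, 506.0, 507.0, 508.0, 509.0, 510.0, 511.0, 512.0, 513.0, 514.0, 515.0, 516.0, 517.0, 518.0, 519.0, 520.0, 521.0, 522.0, 523.0, 524.0, 525.0, 526.0, 527.0, 528.0, 529.0, 530.0, 531.0, 532.0, 534.0, 542.0, 543.0, 544.0, 545.0, 546.0, 547.0, 548.0, 549.0, 550.0, 551.0, 552.0, 553.0, 554.0, 555.0, 556.0, 557.0, 558.0, 559.0, 560.0, 561.0, 562.0, 563.0, 564.0, 565.0, 566.0, 567.0, 568.0, 569.0, 570.0, 571.0, 572.0, 573.0, 574.0, 575.0, 576.0, 577.0, 578.0, 579.0, 580.0, 581.0, 582.0, 583.0, 584.0, 585.0, 586.0, 587.0, 588.0, 589.0, 590.0, 591.0, 592.0, 593.0, 594.0]
```

View pics/w9.png

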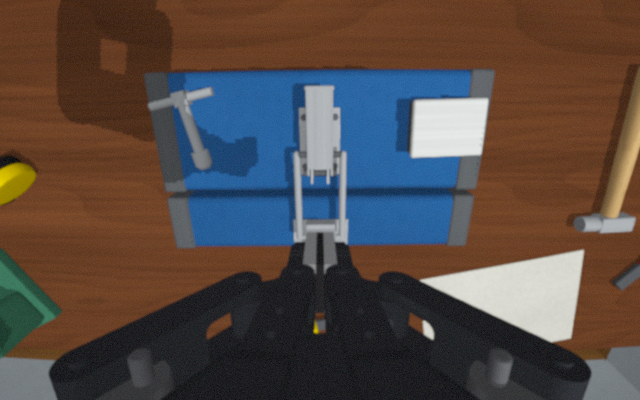

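The wrist view shows the lever flat along the case (column 320, rows 88–170, face at z 202). The loop is taut over the keeper, and the lid's edge is drawn in by about 7 mm. The tin, key and hammer are unmoved.

```bash
python3 -c "
from rig import *
print(finish_job())"
```

```text
the job is handed in; nothing more can be done
None
```

The draw latch is done up: the loop bar is seated behind the hook, the lever was pressed home over centre with about 17.5 N, the lid is drawn shut, the gripper is clear, and the job was handed in at about 19 s.

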